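# Fit the finger guard on the slicer's twin pins and close it

### The job

Pick up the white finger guard by its upright fin and hang it on the vegetable slicer so that both carriage pins come up through its two slots and it lies flat on the side rails. Only then push the guard, which takes the pin carriage with it, away from the blade end until the carriage is fully against its closed stop, and let go. Work gently, feeling for the pins rather than forcing anything, and leave the other kitchen things where they are.

Things in the scene. Friction and masses are not known exactly. Their poses are not given: they have to be found in the camera images.
- slicer: grey vegetable slicer fixed to the mat, 240 mm long (its x) by 200 mm wide (its y). Origin: centre of its underside; z up. Two side rails, each 30 mm wide, run along x at y = -85 and +85 mm; their flat tops are 40 mm above the origin. Steel blade across the bed at x = -70 mm (blade end); closed end at +x. More than 30 N between guard and slicer (carriage and pins included) counts as forcing.
- travel_mid (a point): fixed point on the slicer at x = 0, y = 0, 37 mm up: middle of the carriage's travel. The steel carriage (60 by 138 mm, top 37 mm up) slides along slicer x only, with 4 N friction, and stays where left. It bears two pins. At the start it is part open, pins anywhere from x = -16 to +4 mm: not measured, to be seen or felt. Fully open they are at x = -20 mm.
- closed_mid (a point): fixed point on the slicer at x = +20, y = 0, 67 mm up: midway between the two pin tips when the carriage stands against its closed stop. The upright steel pins are at y = -52 and +52 mm on the carriage: 12 mm diameter up to 61 mm above the slicer's origin, then tapering to a flat 7 mm tip at 67 mm.
- guard: white plastic finger guard, a loose flat frame 100 mm (its x) by 190 mm (its y) by 8 mm thick, 0.2 to 0.4 kg, alike either way round. Origin: centre of its underside; z up. Two windows 24 by 76 mm at x = -31 and +31 mm. Seated, its origin is 40 mm above the slicer's; closed, its origin is 20 mm (give or take the slots' 1.5 mm play) along the slicer's x.
- guard_fin (a point): centre of the top of the guard's upright fin, 55 mm above the guard's origin. Fin: 14 mm thick (guard x), 70 mm long (guard y), rising 47 mm above the plate; hold the guard by it
- guard_slot0 (a point): centre of the guard's through slot at x = 0, y = -52 mm, at the level of the underside; slot 15 mm along guard x, 17 mm along guard y
- guard_slot1 (a point): centre of the guard's through slot at x = 0, y = +52 mm, at the level of the underside; slot 15 mm along guard x, 17 mm along guard y
- dish: shallow white ceramic dish, 130 mm across, 28 mm high, origin centre of underside; to be left alone
- fork: steel fork 160 mm long lying flat, 4 mm thick, origin near its middle, tines to +x; to be left alone
- cup: red plastic measuring cup, 72 mm across, 50 mm high, flat handle out to its -x; origin centre of underside; to be left alone
- canister: lidded ceramic canister, 98 mm across, 139 mm high with its knob; origin centre of underside; to be left alone
- spoon: wooden-handled spoon 200 mm long lying flat along its x, origin near its middle; to be left alone
There are look-alikes about, which are no part of the job. Of the things like the guard, leave any that is green; of the rest the larger one is meant.

How it is judged:
On the way:
1. the guard hangs on both pins, flat on the rails, with the carriage still open (z of guard in the frame of slicer between 0.036 and 0.0425 m and angle between guard's own z axis and vertical below 0.05 rad and angle between the x axis of guard and the x axis of slicer, either way round below 0.1 rad and y of guard in the frame of slicer between -0.006 and 0.006 m and x of guard in the frame of slicer between -0.025 and 0.013 m), for 0.2 s.
At the end, for the whole second after the job is handed in: The guard lies flat on the rails (underside within 2.5 mm of them, tilt below 0.05 rad, in line with the slicer within 0.1 rad and 6 mm) with both pins through its slots, and is pushed to the closed end: its origin more than 18.5 mm along the slicer's x; let go and at rest (z of guard in the frame of slicer between 0.036 and 0.0425 m and angle between guard's own z axis and vertical below 0.05 rad and angle between the x axis of guard and the x axis of slicer, either way round below 0.1 rad and y of guard in the frame of slicer between -0.006 and 0.006 m and x of guard in the frame of slicer between 0.0185 and 0.025 m and linear speed of guard below 0.01 m/s); the robot touches nothing.
It fails at once if guard and slicer forced together with more than 30 N (contact force between guard and slicer above 30 N).
It fails at once if another kitchen thing moved by more than 30 mm (distance of any of dish, fork, cup, canister, spoon from where it was at the start of the episode above 0.03 m).
It also fails if it takes over 64 s, if anything falls off the work surface, if the arm or the gripper's body presses on something with over 40 N, if the wrist force passes 120 N, or if a joint passes its speed limit or range.

### The arm

A 7-joint arm with a two-finger parallel gripper is mounted at the origin on the work surface. World frame = base frame: x ahead of the robot, y to its left, z up, the work surface at z = 0. Lengths are in m, angles in rad, forces in N, time in s.
With the tool pointing down it reaches from about 0.35 to 0.9 m from the base axis. Payload 7.2 kg.
Tool frame: the origin (TCP) lies between the finger pads; the fingertips stand 19 mm ahead of it and the grasp point (between the pads) is the TCP; z points along the fingers, y is the direction in which the jaws open and shut (so a half turn about z gives the same grasp; the last joint's range is limited). The gripper opens to 85 mm and grips with 20 to 120 N. Pads are 22 mm wide; open, the fingers measure 114 mm over their backs; the gripper's body (76 mm by 85 mm) begins 54 mm behind the grasp point. The pads swing forward as they close: fully open they stand 13 mm farther back than shut.
Start: joints at [1.177, 0.411, -0.013, 1.596, 0.006, 1.134, -0.082], TCP at [0.2, -0.592, 0.25] pointing down, gripper open.
Joint ranges: [-2.95, 2.95], [-0.29, 1.99], [-1.47, 1.44], [0.14, 2.54], [-1.03, 4.17], [0.13, 1.85], [-2.86, 2.86]. Speed limits (rad/s): [2.39, 2.39, 3.01, 3.01, 3.14, 3.14, 3.14].

### API

Orientations are given as a unit quaternion [w, x, y, z].
In Python, from rig import ctrl, command_gripper, solver, viewer gives the robot as it stands. Calls block until the motion is done:
- ctrl.goto(position, orientation): joint-space move of the TCP to a pose.
- ctrl.move_l(position, frame=None, rate=0.15): straight line of the TCP; frame=None keeps the orientation; rate is the mean speed in m/s.
- ctrl.goto_joints(angles): joint-space move.
- command_gripper(opening): opening from 0.0 (shut) to 1.0 (fully open); the grip force is fixed at half the most; returns when the fingers have stopped.
- ctrl.dwell(seconds).
- solver.solve_ik(position, orientation): joint angles nearest the present ones, or None.
- ctrl.state(): the state.
- viewer.camera(name): name is "scene" or "top"; returns a dict with "frame" (384x512x3 uint8, red, green, blue), "camera_matrix" (3x3 intrinsics, pixels), "camera_from_world" (4x4, takes a point from world to camera coordinates). Camera axes: x right, y up, looking along -z (the intrinsics and any distortion apply to the point x, -y, -z); pixel columns grow to the right and rows downward; lengths in m; the calibration is good to about 2 mm. A picture is of the moment at which its call begins. There is no depth.
A pose or a line that the arm cannot do raises ctrl.PlanningError and nothing moves.
- ctrl.sign_off(): hands the job in, once; it reports no verdict.
The state is a dict: "clock": time; "qpos": joint angles; "joint_velocities": joint speeds; "joint_efforts": joint torques, N m; "position": TCP position; "tool_rot": TCP orientation; "contact_force": force on the tool from outside, world axes, zero at the start; "ft_torque": the same for the moment, N m; "gripper_width": opening from 0.0 (shut) to 1.0 (fully open).
Only numpy, scipy, OpenCV 4.12 (cv2) and the standard library are available. Lean on these libraries where they do the work, as an engineer would, in place of code of your own. Each camera call takes 0.05 s, during which the arm holds its last target. There are 200 camera calls.

## Working session

There is one attempt and no reset: what is moved stays moved. The work goes in short steps, each a Python script; the robot and the scene stay as the last script left them, time stands still between calls to the robot, and variables do not carry over. Pictures are saved under pics/ and viewed, about 8 in all and at most 12, crops included, and the job is handed in when it is done.

```bash
ls; mkdir -p pics; python3 - <<'E'
from rig import ctrl,viewer
import cv2,numpy as np
for n in("top","scene"):
    c=viewer.camera(n); cv2.imwrite(f"pics/{n}0.png",c["frame"][:,:,::-1]); np.savez(f"{n}0.npz",**c)
    print(n,{k:(np.round(v,4).tolist() if k!="frame" else 0) for k,v in c.items()})
print(ctrl.state())
E
```

```text
pics
top {'frame': 0, 'camera_matrix': [[493.1388, 0.0, 253.8665], [0.0, 493.1388, 190.6626], [0.0, 0.0, 1.0]], 'camera_from_world': [[0.0096, -1.0, -0.0004, -0.0066], [0.9787, 0.0093, 0.2051, -0.4748], [-0.2051, -0.0024, 0.9787, -1.4336], [0.0, 0.0, 0.0, 1.0]]}
scene {'frame': 0, 'camera_matrix': [[364.7595, 0.0, 250.1168], [0.0, 364.7595, 191.3121], [0.0, 0.0, 1.0]], 'camera_from_world': [[0.0819, 0.9965, -0.0156, -0.0521], [-0.7178, 0.0698, 0.6927, 0.2857], [0.6914, -0.0455, 0.721, -1.4683], [0.0, 0.0, 0.0, 1.0]]}
{'clock': 0.1, 'qpos': array([ 1.17680655,  0.41183817, -0.01270254,  1.59692896,  0.0056241 ,
        1.13433912, -0.08218583]), 'joint_velocities': array([ 0.00032285, -0.00337129, -0.00169085, -0.00212492,  0.00130098,
        0.0009835 ,  0.00056009]), 'joint_efforts': array([ 2.48387179e-03, -6.01825762e+01,  6.84181899e-01, -3.00092125e+01,
        1.39943950e-02,  6.42309868e-03,  2.02213141e-05]), 'position': array([ 0.19985669, -0.59174604,  0.24953869]), 'tool_rot': array([-7.15836639e-04,  9.86758447e-01,  1.62195008e-01, -1.83536769e-04]), 'contact_force': array([-0.49493312, -0.30915996,  0.50780505]), 'ft_torque': array([-0.02033856, -0.02938323,  0.00098406]), 'gripper_width': 0.9969120401508946}
```

View pics/top0.png

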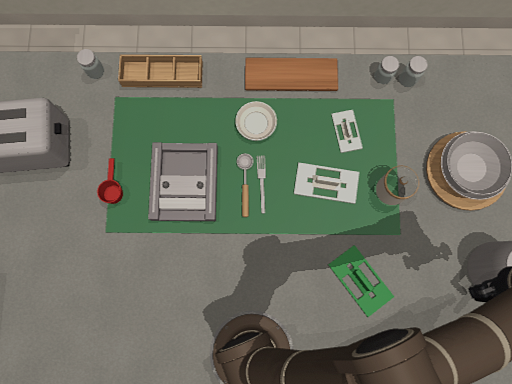

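View pics/scene0.png

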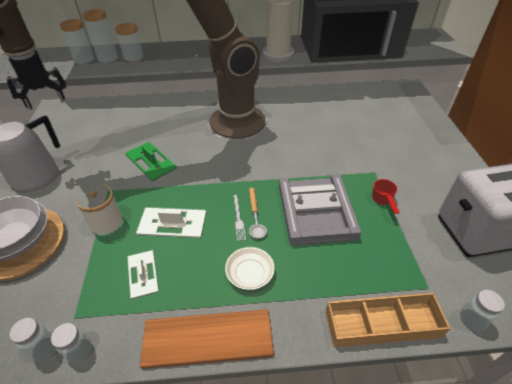

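Top view: the slicer is at (184,182) with its blade at the near end and its pins at about row 184. The large white guard is at (327,183). The small white one (346,131) and the green one (361,281) are decoys, and the canister stands at (390,188). The scene view agrees.

```bash
cat > h.py <<'E'
import numpy as np,cv2
def load(n): return dict(np.load(n))
def ray(c,px):
    px=np.atleast_2d(px).astype(float);K=c["camera_matrix"];T=c["camera_from_world"]
    d=np.c_[(px[:,0]-K[0,2])/K[0,0],-(px[:,1]-K[1,2])/K[1,1],-np.ones(len(px))]@T[:3,:3]
    return -T[:3,:3].T@T[:3,3],d
def onz(c,px,z):
    o,d=ray(c,px); return o+d*((z-o[2])/d[:,2])[:,None]
def proj(c,P):
    q=np.atleast_2d(P)@c["camera_from_world"][:3,:3].T+c["camera_from_world"][:3,3]
    K=c["camera_matrix"]; return np.c_[K[0,0]*q[:,0]/-q[:,2]+K[0,2],-K[1,1]*q[:,1]/-q[:,2]+K[1,2]]
def tri(c1,p1,c2,p2):
    o1,d1=ray(c1,p1);o2,d2=ray(c2,p2);d1=d1[0];d2=d2[0]
    s=np.linalg.lstsq(np.c_[d1,-d2],o2-o1,rcond=None)[0]
    a,b=o1+s[0]*d1,o2+s[1]*d2; return (a+b)/2,np.linalg.norm(a-b)
E
python3 - <<'E'
from h import *
t=load("top0.npz");s=load("scene0.npz")
for n,c,seed in(("top",t,(300,183)),("scene",s,(150,222))):
    f=c["frame"].astype(int);m=((f.min(2)>150)&(f.max(2)-f.min(2)<30)).astype(np.uint8)
    for k in cv2.findContours(m,0,2)[0]:
        if cv2.contourArea(k)>250:
            r=cv2.minAreaRect(k);print(n,np.round(r[0],1),np.round(r[1],1),round(r[2],1),end=' ')
            if n=="top":
                W=onz(c,k[:,0,:],.01)[:,:2]; w=cv2.minAreaRect(W.astype(np.float32)); print(np.round(w[0],4),np.round(w[1],4),round(w[2],2))
            else: print()
a=t["frame"][135:228,140:226];b=t["frame"][155:210,285:367]
A=cv2.resize(a,None,fx=4.5,fy=4.5,interpolation=2);B=cv2.resize(b,None,fx=4.5,fy=4.5,interpolation=2)
o=np.zeros((A.shape[0],A.shape[1]+B.shape[1],3),np.uint8);o[:,:A.shape[1]]=A;o[:B.shape[0],A.shape[1]:]=B
cv2.imwrite("pics/c1.png",o[:,:,::-1])
a=s["frame"][170:245,275:365];b=s["frame"][200:245,130:215]
A=cv2.resize(a,None,fx=4.5,fy=4.5,interpolation=2);B=cv2.resize(b,None,fx=4.5,fy=4.5,interpolation=2)
o=np.zeros((A.shape[0],A.shape[1]+B.shape[1],3),np.uint8);o[:,:A.shape[1]]=A;o[:B.shape[0],A.shape[1]:]=B
cv2.imwrite("pics/c2.png",o[:,:,::-1])
E
```

```text
top [181.5 203. ] [10. 45.] 90.0 [0.4423 0.2201] [0.0312 0.1392] 0.55
top [182.5 185. ] [18. 45.] 90.0 [0.499  0.2189] [0.0571 0.1382] 0.54
top [326.6 182.4] [62.2 31.3] 9.0 [ 0.512  -0.2263] [0.1902 0.1001] 81.37
top [471. 167.] [28. 28.] 90.0 [ 0.5651 -0.6785] [0.0871 0.0908] 85.72
top [346.5 130.6] [40.7 21.6] 76.0 [ 0.6812 -0.2937] [0.131 0.069] 11.6
top [256. 120.] [40. 38.] 0.0 [ 0.7136 -0.0065] [0.1275 0.1275] 0.54
top [ 20.5 125.7] [47.6 43.2] 87.1 [0.6872 0.7387] [0.1616 0.1348] 6.58
scene [ 63.2 334.4] [20.6 27.7] 63.4 
scene [ 22.3 329.3] [19.1 29.7] 45.0 
scene [491.2 300.1] [28.2 17.9] 26.6 
scene [141.3 273.6] [44.4 28.3] 82.9 
scene [249.3 267.9] [47.  43.4] 26.6 
scene [ 18.5 228. ] [38. 37.] 90.0 
scene [170.5 221.5] [68.1 26.8] 2.7 
scene [316.  200.1] [14.5 47.4] 85.9 
scene [486.5 189.5] [49. 49.] 90.0 
scene [ 10.9 130.5] [16.7 25.5] 78.7
```

View pics/c1.png

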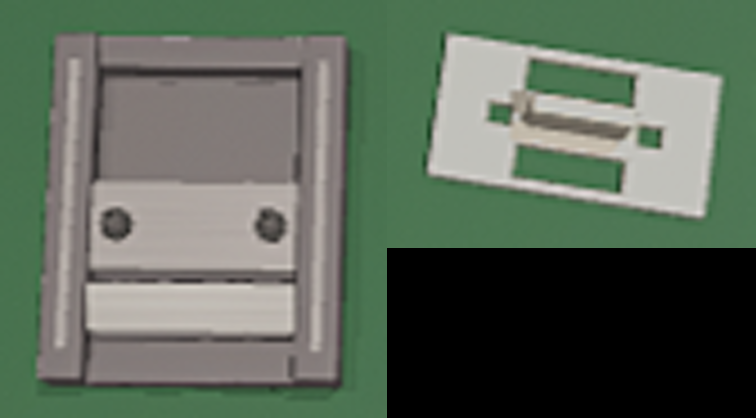

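View pics/c2.png

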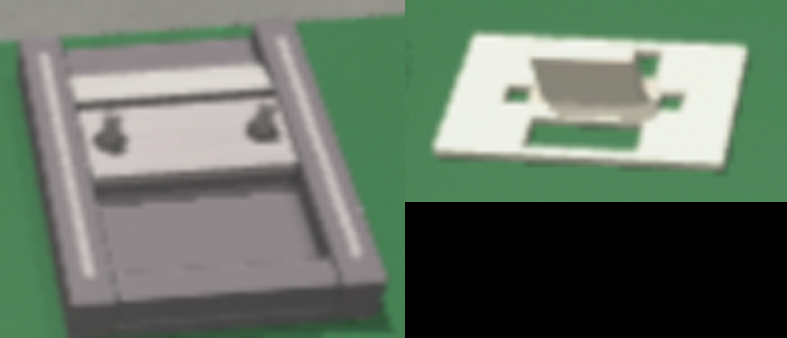

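The crops show the pins clearly in both views: dark blobs at crop (116,224) and (271,225) in the top view, with a light stripe along each rail. The guard rectangle measures 190.2 × 100.1 mm, as specified, and its fin is upright at the centre. Next I'll fit the slicer pose.

```bash
cat > sl.py <<'E'
from h import *
def pins(c,box,thr):
    x0,y0,x1,y1=box;g=cv2.cvtColor(c["frame"],cv2.COLOR_RGB2GRAY)[y0:y1,x0:x1]
    g4=cv2.resize(g,None,fx=4,fy=4,interpolation=2)
    m=(g4<thr).astype(np.uint8);n,l,st,ce=cv2.connectedComponentsWithStats(m)
    return [(np.round(ce[i]/4-.375+[x0,y0],2),st[i]/4) for i in range(1,n) if st[i][4]>100]
E
python3 - <<'E'
from sl import *
t=load("top0.npz");s=load("scene0.npz")
P={}
for n,c,b in(("top",t,(158,178,208,194)),("scene",s,(294,192,344,204))):
    r=pins(c,b,95); P[n]=sorted([q[0] for q in r],key=lambda q:q[0]);print(n,r)
T=[onz(t,p,.052)[0] for p in P["top"]];print("pins@z.052",np.round(T,4))
if len(P["top"])==2==len(P["scene"]):
    for i in(0,1):print("tri",tri(t,P["top"][i],s,P["scene"][1-i]))
# slicer outline and stripes
f=t["frame"].astype(int);hsv=cv2.cvtColor(t["frame"],cv2.COLOR_RGB2HSV)
m=((hsv[...,1]<70)*255).astype(np.uint8);m[:,:140]=0;m[:,226:]=0;m[:135]=0;m[228:]=0
k=max(cv2.findContours(m,0,1)[0],key=cv2.contourArea)
W=onz(t,k[:,0],.04)[:,:2].astype(np.float32);w=cv2.minAreaRect(W);print("outline@.04",np.round(w[0],4),np.round(w[1],4),w[2])
# straight outline sides: fit lines
wx,wy=W[:,0],W[:,1];cx,cy=w[0]
for nm,sel in(("left",(wy>cy+.085)&(abs(wx-cx)<.1)),("right",(wy<cy-.085)&(abs(wx-cx)<.1)),("far",(wx>cx+.1)&(abs(wy-cy)<.08)),("near",(wx<cx-.1)&(abs(wy-cy)<.08))):
    l=cv2.fitLine(W[sel],cv2.DIST_HUBER,0,.01,.01).ravel();print(nm,sel.sum(),np.round(l,4),"ang",np.degrees(np.arctan2(l[1],l[0])))
g=cv2.cvtColor(t["frame"],cv2.COLOR_RGB2GRAY)
for x0,x1 in((150,162),(206,216)):
    pts=[]
    for y in range(152,210):
        r=g[y,x0:x1].astype(float);r=np.clip(r-150,0,None)
        if r.sum()>20:pts.append(((r*np.arange(x0,x1)).sum()/r.sum(),y))
    if len(pts)<20: print(len(pts),g[180,x0:x1]);continue
    Q=onz(t,np.array(pts),.0405)[:,:2].astype(np.float32);l=cv2.fitLine(Q,cv2.DIST_HUBER,0,.01,.01).ravel();print("stripe",len(pts),np.round(l,4),"ang",np.degrees(np.arctan2(l[1],l[0])),"x",Q[:,0].min(),Q[:,0].max())
E
```

```text
top [(array([158.9 , 185.49]), array([ 1.  ,  2.  ,  0.75, 11.25, 29.25])), (array([165.45, 184.45]), array([  4.75,   3.5 ,   6.5 ,   6.75, 119.75])), (array([199.66, 184.77]), array([ 39.  ,   3.75,   6.25,   7.  , 121.  ]))]
scene [(array([332.87, 199.13]), array([36.5 ,  6.  ,  5.75,  3.  , 37.5 ])), (array([299.44, 201.64]), array([ 2.75,  8.5 ,  5.  ,  3.5 , 30.  ]))]
pins@z.052 [[0.4875 0.2837 0.052 ]
 [0.4909 0.2642 0.052 ]
 [0.4909 0.1612 0.052 ]]
outline@.04 [0.5055 0.214 ] [0.2035 0.2435] 89.62972259521484
left 64 [ 1.000e+00 -8.000e-04  5.058e-01  3.138e-01] ang -0.045646697
right 64 [ 1.     -0.0021  0.4911  0.1141] ang -0.122487724
far 52 [ 0.0095 -1.      0.6252  0.2167] ang -89.45738
near 54 [ 0.0095 -1.      0.3853  0.2026] ang -89.453285
stripe 56 [0.9932 0.1161 0.4971 0.2919] ang 6.6698623 x 0.41760173 0.59535575
stripe 57 [ 1.     -0.      0.5061  0.1298] ang -0.0011679624 x 0.41921997 0.5969694
```

Slicer centre is about (0.505, 0.2133) with yaw ≈ 0. The pins are at x ≈ 0.491, which is -14 mm in the slicer frame and inside the stated range, and 103 mm apart against 104 mm given. Now I'll grasp.

```bash
cat >> h.py <<'E'
def quat(deg): a=np.radians(deg)/2; return np.array([0,np.cos(a),np.sin(a),0])
def rep(ctrl,m=""):
    s=ctrl.state();q=s["tool_rot"];a=2*np.degrees(np.arctan2(q[2],q[1]))
    print(m,"t%.1f"%s["clock"],"p",np.round(s["position"],4),"a%.2f"%a,"tilt",np.round(q[[0,3]],4),"F",np.round(s["contact_force"],1),"M",np.round(s["ft_torque"],2),"w%.3f"%s["gripper_width"])
    return s
E
python3 - <<'E'
from h import *
from rig import ctrl,solver,command_gripper
best=None
for a in(81.37,-98.63):
    q1=solver.solve_ik([.512,-.2263,.2],quat(a));q2=solver.solve_ik([.491,.213,.16],quat(a+8.63))
    print(a,q1 is not None and np.round(q1,2),q2 is not None and np.round(q2,2))
    if q1 is not None and q2 is not None and (best is None or abs(q1[6])+abs(q2[6])<best[0]): best=(abs(q1[6])+abs(q2[6]),a)
a=best[1];print("use",a)
ctrl.goto([.512,-.2263,.15],quat(a));s=rep(ctrl,"above")
ctrl.move_l([.512,-.2263,.036],rate=.08);rep(ctrl,"down")
E
```

```text
81.37 [ 0.68  0.39 -0.45  1.79  0.2   1.    0.  ] [ 0.32  0.64 -1.15  1.86  0.66  1.09 -1.08]
-98.63 [-0.51  0.66  1.26  1.87 -0.69  1.15 -2.29] [ 0.36  0.7  -1.24  1.86  0.73  1.14  2.  ]
use 81.37
above t1.9 p [ 0.5115 -0.2282  0.1501] a81.19 tilt [ 0.0003 -0.0004] F [-0.1 -0.5 -0.6] M [ 0.01  0.06 -0.01] w1.003
down t3.5 p [ 0.5123 -0.2265  0.0365] a81.37 tilt [0.0004 0.0002] F [ 0.5 -0.3  0.3] M [ 0.02 -0.01  0.  ] w0.998
```

```bash
python3 - <<'E'
from h import *
from rig import ctrl,solver,command_gripper,viewer
command_gripper(0.0);s=rep(ctrl,"closed")
p=s["position"]
ctrl.move_l([p[0],p[1],.16],rate=.12);rep(ctrl,"lifted")
ctrl.goto([.491,.213,.17],quat(90));ctrl.dwell(.3);rep(ctrl,"over")
for n in("top","scene"):
    c=viewer.camera(n); np.savez(f"{n}1.npz",**c)
    b=c["frame"][90:290,90:290] if n=="top" else c["frame"][80:280,220:420]
    cv2.imwrite(f"pics/{n}1.png",cv2.resize(b,None,fx=2,fy=2,interpolation=2)[:,:,::-1])
a=np.hstack([cv2.imread("pics/top1.png"),cv2.imread("pics/scene1.png")]);cv2.imwrite("pics/both1.png",a)
E
```

```text
closed t4.1 p [ 0.5118 -0.2263  0.0361] a81.37 tilt [-0.0001 -0.0001] F [-2.9  0.6  3. ] M [ 0.05  0.36 -0.02] w0.157
lifted t5.3 p [ 0.5113 -0.2262  0.1591] a81.37 tilt [-0.0007 -0.0003] F [-0.   0.1 -4.8] M [-0.   -0.01  0.01] w0.159
over t7.2 p [0.4913 0.2124 0.17  ] a89.93 tilt [ 0.0001 -0.    ] F [ 0.1 -0.3 -3.7] M [-0.02 -0.02 -0.  ] w0.160
```

View pics/both1.png

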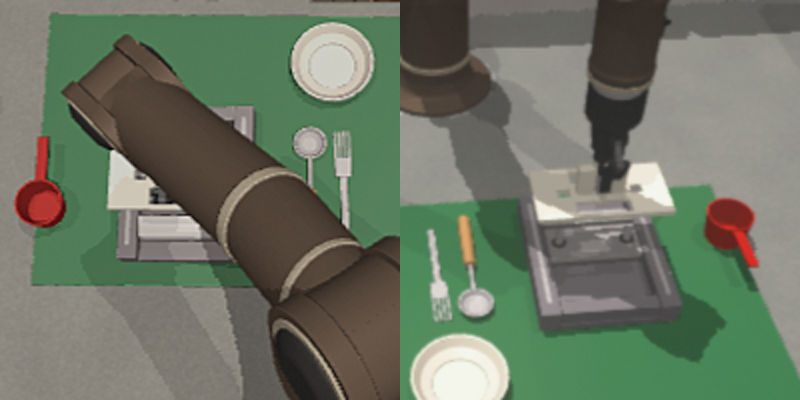

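The guard hangs level over the slicer, but the arm hides it in the top view. I'll go down by feel.

```bash
cat > feel.py <<'E'
from h import *
from rig import ctrl,viewer
def down(x,y,z0,z1,step=.0008,lim=6,base=-3.8,side=6):
    """step down until contact; returns z reached, force rel. to weight"""
    z=z0
    while z>z1+1e-5:
        z=max(z-step,z1);ctrl.move_l([x,y,z],rate=.02)
        s=ctrl.state();F=s["contact_force"]-[0,0,base]
        if F[2]>lim or np.hypot(F[0],F[1])>side: 
            rep(ctrl,"contact"); return z,F
    rep(ctrl,"end");return z,F
E
python3 - <<'E'
from feel import *
ctrl.move_l([.491,.213,.107],rate=.06);ctrl.dwell(.2);s=rep(ctrl,"pre")
np.savez("scene2.npz",**viewer.camera("scene"))
c=load("scene2.npz")
cv2.imwrite("pics/s2.png",cv2.resize(c["frame"][150:250,260:380],None,fx=5,fy=5,interpolation=2)[:,:,::-1])
down(.491,.213,.107,.088,base=s["contact_force"][2])
E
```

```text
pre t8.7 p [0.4912 0.213  0.1073] a89.99 tilt [0.0002 0.0003] F [-0.4 -0.2 -4. ] M [ 0.01 -0.01 -0.03] w0.155
end t14.8 p [0.491 0.213 0.088] a90.00 tilt [-0. -0.] F [-0.4  0.5 -3.3] M [-0.02  0.02  0.05] w0.157
```

View pics/s2.png

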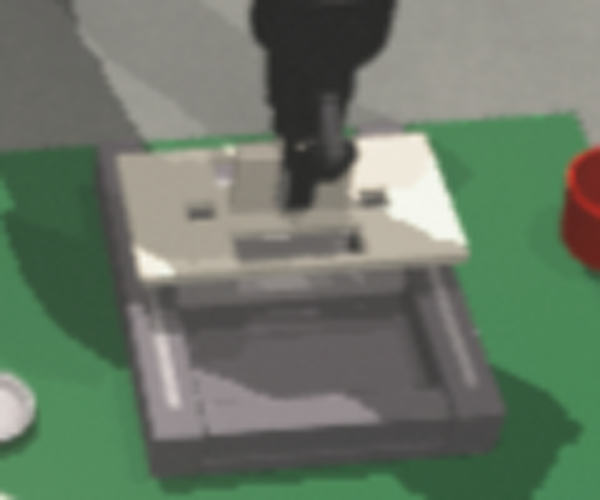

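The picture was taken just before entry, with the pin tips under the slots. The guard then came down to TCP 0.088 without resistance, so both pins are in their slots. I'll continue to the rails.

```bash
python3 - <<'E'
from feel import *
z,F=down(.491,.213,.088,.0735,lim=5,base=-3.7)
print(z,F)
np.savez("scene3.npz",**viewer.camera("scene"));c=load("scene3.npz")
cv2.imwrite("pics/s3.png",cv2.resize(c["frame"][150:250,260:380],None,fx=5,fy=5,interpolation=2)[:,:,::-1])
E
```

```text
contact t18.8 p [0.4912 0.2131 0.0761] a90.00 tilt [0.0004 0.0001] F [-1.9 -1.8  7.7] M [-0.35  0.64  0.07] w0.159
0.07520000000000007 [-1.89523412 -1.76537137 11.39309326]
```

View pics/s3.png

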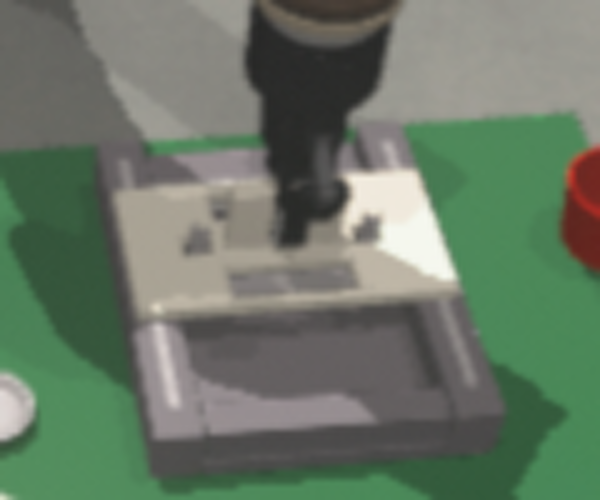

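Both pins stand up through the slots (about (198,240) and (368,225) in the crop) and the guard is flat, at the predicted TCP height of 0.076. I'll ease off the pressure, hold briefly, and then push in +x while watching the force.

```bash
python3 - <<'E'
from feel import *
ctrl.move_l([.491,.213,.0763],rate=.02);ctrl.dwell(.4);rep(ctrl,"hang")
x=.491
while x<.534:
    x+=.001 if x>.515 else .002
    ctrl.move_l([x,.213,.0763],rate=.02)
    s=ctrl.state();F=s["contact_force"]
    if x>.515 or abs(F[0])>9: rep(ctrl,"%.3f"%x)
    if F[0]<-13 or F[2]>14 or abs(F[1])>10: break
ctrl.dwell(.3);rep(ctrl,"stop")
E
```

```text
hang t19.5 p [0.4909 0.213  0.0762] a90.00 tilt [-0.0001 -0.0001] F [ 0.6  0.3 -3.9] M [-0.01  0.03 -0.01] w0.153
0.517 t22.7 p [0.5172 0.213  0.0763] a90.00 tilt [0.0001 0.0001] F [-3.5  0.5 -4.9] M [-0.06  0.62 -0.08] w0.151
0.518 t23.0 p [0.518  0.213  0.0763] a90.00 tilt [ 0. -0.] F [-3.2  0.6 -4.7] M [ 0.02  0.76 -0.09] w0.160
0.519 t23.2 p [0.5191 0.213  0.0763] a90.00 tilt [0. 0.] F [-3.2 -0.4 -3.6] M [ 0.03  0.79 -0.01] w0.160
0.520 t23.5 p [0.5201 0.213  0.0763] a90.00 tilt [0. 0.] F [-3.5  0.3 -4.1] M [ 0.01  0.81 -0.05] w0.159
0.521 t23.7 p [0.5211 0.213  0.0763] a90.00 tilt [0. 0.] F [-2.5  0.9 -4.9] M [-0.03  0.78 -0.07] w0.154
0.522 t24.0 p [0.5221 0.213  0.0763] a90.00 tilt [0. 0.] F [-3.4  0.9 -4.8] M [-0.02  0.79  0.02] w0.160
0.523 t24.2 p [0.5231 0.2129 0.0763] a89.99 tilt [0.0001 0.    ] F [-4.5 -0.1 -4.8] M [-0.01  0.75 -0.07] w0.154
0.524 t24.5 p [0.5241 0.213  0.0763] a90.00 tilt [0. 0.] F [-3.6 -0.8 -5.3] M [-0.08  0.77 -0.08] w0.153
0.525 t24.7 p [0.5251 0.213  0.0763] a90.00 tilt [0.     0.0001] F [-3.4 -0.4 -4.8] M [-0.06  0.81 -0.07] w0.153
0.526 t25.0 p [0.5262 0.213  0.0763] a90.00 tilt [0.     0.0001] F [-3.7 -0.5 -4.4] M [-0.09  0.76 -0.05] w0.156
0.527 t25.2 p [0.5271 0.213  0.0763] a89.99 tilt [0.0001 0.0001] F [-3.1  0.2 -4.4] M [-0.03  0.79 -0.03] w0.158
0.528 t25.5 p [0.5281 0.213  0.0763] a90.00 tilt [0.     0.0001] F [-3.4  0.  -4.3] M [-0.07  0.75 -0.06] w0.156
0.529 t25.7 p [0.5283 0.213  0.0762] a90.01 tilt [-0.0003 -0.0006] F [-7.  -1.2 -2.6] M [-0.08  1.34 -0.11] w0.154
0.530 t26.0 p [0.5283 0.213  0.0763] a90.03 tilt [-0.0006 -0.0014] F [-10.   -1.    1.2] M [-0.14  2.02 -0.03] w0.156
0.531 t26.2 p [0.5284 0.213  0.0763] a90.04 tilt [-0.0009 -0.0021] F [-13.1  -2.7   4.5] M [-0.28  2.65 -0.09] w0.154
stop t26.5 p [0.5284 0.213  0.0763] a90.04 tilt [-0.0009 -0.002 ] F [-13.5  -2.2   3.8] M [-0.24  2.71 -0.08] w0.156
```

The stop was felt at TCP x = 0.5283, with the force rising steadily to 13 N and no further motion. That fits guard +21.5 mm for a slicer centre of 0.507. I'll relax, release, back off and look.

```bash
python3 - <<'E'
from feel import *
from rig import command_gripper,solver
ctrl.move_l([.5286,.213,.0760],rate=.02);ctrl.dwell(.2);rep(ctrl,"relax")
command_gripper(1.0);ctrl.dwell(.2);s=rep(ctrl,"open")
p=s["position"];ctrl.move_l([p[0],p[1],.20],rate=.08);rep(ctrl,"up")
ctrl.goto([.4,-.3,.35],quat(60));ctrl.dwell(.3);rep(ctrl,"away")
for n in("top","scene"): np.savez(n+"4.npz",**viewer.camera(n))
t=load("top4.npz");s=load("scene4.npz")
A=cv2.resize(t["frame"][130:230,135:235],None,fx=4,fy=4,interpolation=2);B=cv2.resize(s["frame"][165:265,265:365],None,fx=4,fy=4,interpolation=2)
cv2.imwrite("pics/end.png",np.hstack([A,B])[:,:,::-1])
f=t["frame"].astype(int);m=((f.min(2)>170)&(f.max(2)-f.min(2)<30)).astype(np.uint8)
m[:,:140]=0;m[:,230:]=0
for k in cv2.findContours(m,0,2)[0]:
    if cv2.contourArea(k)>250:
        w=cv2.minAreaRect(onz(t,k[:,0,:],.048)[:,:2].astype(np.float32)); print(np.round(w[0],4),np.round(w[1],4),round(w[2],2))
E
```

```text
relax t27.0 p [0.5283 0.213  0.0762] a90.01 tilt [-0.0001 -0.0003] F [-7.2 -0.8  0.4] M [-0.22  1.38 -0.05] w0.160
open t27.9 p [0.5286 0.213  0.076 ] a90.00 tilt [-0. -0.] F [ 0.2  0.2 -0.1] M [-0.04 -0.04 -0.03] w0.995
up t29.6 p [0.5283 0.2129 0.1995] a90.00 tilt [-0.0002 -0.0004] F [ 0.6 -0.6 -0.9] M [0.01 0.04 0.08] w1.000
away t31.9 p [ 0.4003 -0.2996  0.3499] a60.05 tilt [-0.0001  0.    ] F [-1.  -0.3 -0.1] M [ 0.    0.   -0.01] w0.997
[0.4354 0.2143] [0.0304 0.1355] 0.55
[0.542  0.2133] [0.1915 0.1249] 89.02
```

View pics/end.png

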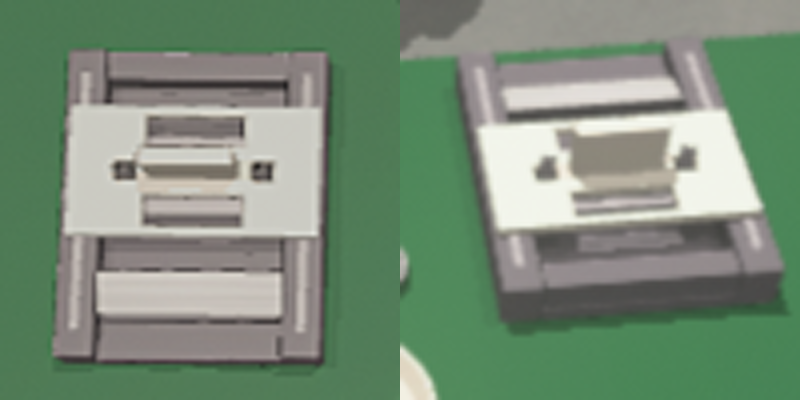

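The picture shows the guard flat on both rails with a pin in each slot (crop (124,170) and (262,170)). The carriage is clear of the blade and the gripper is away. Handing in.

```bash
python3 -c "
from rig import ctrl
ctrl.sign_off()"
```

```text
the job is handed in; nothing more can be done
```

The guard is hung on both pins, pushed to the closed stop and released, and the job is handed in. I don't have a verdict, since the sign-off reports none.

- **Hanging:** I gripped the larger white guard by its fin and lowered it in 0.8 mm steps. Nothing resisted until it met the rails at the predicted TCP height of 0.076 m, with about 11 N of contact. The picture then showed both pins up through the slots. I eased off and held it for 0.4 s with the carriage still open at about x = -14 to -16 mm.
- **Pushing:** The guard slid with about 3.5 N until it stopped hard at TCP x = 0.528 m. The force there rose to 13.5 N, the highest tool force I read, against the 30 N limit.
- **Last checks:** After release the guard lies flat and square, with a pin in each slot, and the gripper is clear at 31.9 s of the 64 s allowed.

Three checks were weaker or disagreed:
- **Final outline fit:** It did not give a usable x. The rail stripes merged with the guard and made it 125 mm long instead of 100 mm.
- **Guard position:** The camera slicer centre puts the guard at about +23 mm and a rough pixel estimate at about +25 mm. The felt stop implies +21.5 mm. I trusted the stop, because the cameras are only good to 2–3 mm.
- **Other kitchen things:** I did not re-measure them. Nothing was felt in transit, and the arm passed well above them.

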